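Knock a seized tart-tin ring down off its base

ROBOT

A 6-joint arm with a two-finger parallel gripper is mounted at the origin on the work surface. World frame = base frame: x ahead of the robot, y to its left, z up, the work surface at z = 0. Lengths are in m, angles in rad, forces in N, time in s.
With the tool pointing down it reaches from about 0.275 to 0.85 m from the base axis. Payload 19 kg.
Tool frame: the origin (TCP) lies on the centre line of the jaws, within the pads' length; the fingertips stand 17 mm ahead of it and the grasp point (between the pads) lies 2 mm behind it (arm.nose_length is the distance from the TCP to the fingertips, in m); z points along the fingers, x is the direction in which the jaws open and shut, and the axes are right-handed (so a half turn about z gives the same grasp; the last joint's range is limited). The gripper opens to 85 mm and grips with 20 to 120 N. Pads are 22 mm wide; open, the fingers measure 114 mm over their backs; the gripper's body (76 mm by 85 mm) begins 54 mm behind the grasp point. The pads swing forward as they close: fully open they stand 13 mm farther back than shut.
Start: joints at [0.993, 0.15, 1.437, -0, 1.554, -0.134], TCP at [0.247, 0.519, 0.248] pointing down, gripper open.
Joint ranges: [-2.8, 2.8], [-0.68, 2.1], [0.12, 2.68], [-1.39, 4.53], [0.16, 2.79], [-2.81, 2.81]. Speed limits (rad/s): [1.89, 1.89, 2.22, 3.01, 3.01, 3.01].

INTERFACE

Orientations are given as a unit quaternion [x, y, z, w].
In Python, from cell import arm gives the robot as it stands. The module is installed in compiled form; this text tells all that it offers.
- The arm moves only by the tool play_rows, never from a script. Its argument "commands" is one flat list of numbers, 5 for each row, row after row: the shift along the tool's x, y, z in m, then the turn about the tool's z in rad, then the finger opening in m, from 0 to 0.0854. In form: [x, y, z, twist, hand, x, y, z, twist, hand, ...]. A call has 1 to 20 rows; each row shifts and turns the commanded pose from where the row before left it, along the tool's axes as they then stand; what a row does not reach is not made up. A row lasts 1/12 s, in which the tool goes at most 41.7 mm and 7.16 degrees, less where a joint would pass 70% of its speed; a pose out of reach is approached as far as the arm can. A call with a gripper value outside its range is refused whole. The fingers move at their own pace and stop on an object; "newtons" is the grip in N (left out, the last holds). Time passes only in rows, so rows that do not move let the fingers close. It gives the time, the measured TCP pose, the force and the opening at its end, in the units of the state.
- arm.get_obs(): the state, without advancing time (a new reading comes with each control period).
- arm.get_image(name): name is "scene" or "top" or "wrist"; returns the picture (400x640x3 uint8, red, green, blue); there is no depth.
- arm.get_calibration(name): a dict with "vertical_fov" (degrees; the focal length in pixels is half the picture's height over the tangent of half this angle, whatever the lens; pixels are square), "cx", "cy" (the principal point, pixels), "rvec" (rotation vector, rad) and "tvec" (3), from world to camera coordinates, as OpenCV has them. Camera axes: x right, y down, z forward; pixel columns grow to the right and rows downward; lengths in m; the calibration is good to about 2 mm. A picture is of the moment at which its call begins: read the wrist's pose just before it. get_calibration takes no time and is no camera call; for the wrist camera it gives the pose at the moment of the call.
- arm.hand_in(): hands the job in, once; it reports no verdict.
The state is a dict: "time_s": time; "q": joint angles; "joint_velocities": joint speeds; "joint_efforts": joint torques, N m; "tcp_pos": TCP position; "eef_rot": TCP orientation; "wrist_force": force on the tool from outside, world axes, zero at the start; "moment": the same for the moment, N m; "grip_width": finger opening in m.
Only numpy, scipy, OpenCV 4.12 (cv2) and the standard library are available. Lean on these libraries where they do the work, as an engineer would, in place of code of your own. Each camera call takes 0.05 s, during which the arm holds its last target. There are 200 camera calls.

TASK

The copper ring of the tart tin has seized on its loose base: take the wooden pounding mallet and work the ring down with light, slow taps on its two side lugs, alternating sides so that it never tips far, until it lies fully down and flat on the round walnut board. Then stand the mallet gently back upright on its slate coaster. Touch the ring only with the mallet, and leave everything else on the counter as it is.

Things in the scene. Friction and masses are not known exactly. Their poses are not given: they have to be found in the camera images.
- stand: Fixed: a round walnut board (314 mm across, 20 mm thick), on it an upturned blue dish and on top of that the tin's aluminium base disc (188 mm across, its top 54 mm above the counter). Origin on the counter at the board's centre, z up; its y axis points from lug_b to lug_a.
- ring: Copper tart-tin ring, 200 mm across, 30 mm tall, seized around the base disc. It moves only straight down and tips about the stand's x axis, and stays where left. Origin: centre of its lower edge, at 43 to 46 mm height at the start, 20 mm when home on the board. Tipped over 0.06 rad (one lug about 15 mm below the other) it jams and is spoilt; blows above 30 N dent it.
- lug_a (a point): Centre of the flat top of the copper lug on the stand's +y side, 125 mm from the ring's axis; 52 mm along the stand's x, 54 mm along y, flush with the rim. It is 50 mm above the counter when fully down: there a cork pad on the board stops it, giving about 1 mm at 15 N.
- lug_b (a point): The same on the stand's -y side. At the start the lug tops are 70 to 79 mm high and may differ by 5 mm. Either lug starts to give at about 5 N and resists more the faster it is driven (about 8 N at 30 mm/s). Driving one lug down lowers the ring by about half as much and tips it, the other lug staying about level.
- mallet: Wooden pounding mallet standing upright on its coaster, 140 mm tall, about 0.3 kg: below a cylindrical head 46 mm across and 50 mm tall with a brass band, above it a round handle 24 mm across up to 140 mm. It taps with its flat underside. Origin at the centre of the underside, z up along the handle.
- coaster: Fixed round dark slate coaster, 104 mm across and 8 mm thick; origin at the centre of its underside on the counter, so the mallet's origin is 8 mm above it.
- fruit_bowl: Small walnut bowl of peaches, 130 mm across, about 75 mm tall; leave alone. Origin at the centre of its underside.
- mug: White mug, 76 mm across, 85 mm tall; leave alone. Origin at the centre of its underside.
- cutter: Steel cookie-cutter ring, 64 mm across, 25 mm tall, left standing on the tin's base disc (top about 79 mm above the counter), beside the line between the lugs, on the stand's +x side; leave it there. Origin at the centre of its underside.
- ramekin: White ramekin, 80 mm across, 45 mm tall; leave alone. Origin at the centre of its underside.
Things that resemble listed ones, but are neither listed nor needed, are in the scene too. Leave any blue look-alike of the mallet alone.

How it is judged:
On the way, in this order (a step that is already met when the one before it is completed fails the run):
1. the mallet is lifted off its coaster (height (world z) of mallet above 0.03 m), for 0.2 s.
2. the ring is fully down on the board on both sides (both lug tops lower than 53 mm) (height (world z) of each of lug_a, lug_b below 0.053 m), for 0.2 s.
At the end, for the whole second after the job is handed in: The ring is fully down on the walnut board, both lug tops lower than 53 mm above the counter (50 mm is home), and the mallet stands still, upright within 0.1 rad and released on the slate coaster, its centre within 30 mm of the coaster's (all of step 2 and horizontal distance between mallet and coaster below 0.03 m and height (world z) of mallet between 0.005 and 0.011 m and angle between mallet's own z axis and vertical below 0.1 rad and linear speed of mallet below 0.02 m/s); the robot touches nothing.
It fails at once if the ring tips by more than 0.06 rad (angle between the z axis of ring and the z axis of stand, either way round above 0.06 rad).
It fails at once if the mallet strikes the ring with more than 30 N (contact force between mallet and ring above 30 N).
It fails at once if the robot itself touches the ring (more than 1 N) (contact force between any of the fingers, the arm and ring above 1 N).
It fails at once if the mallet is dropped (faster than 0.4 m/s within 20 mm of the counter) (height (world z) of mallet below 0.02 m and linear speed of mallet above 0.4 m/s).
It fails at once if another thing on the counter is moved by more than 20 mm (distance of any of fruit_bowl, mug, cutter, ramekin from where it was at the start of the episode above 0.02 m).
It also fails if it takes over 72 s, if anything falls off the work surface, if the arm or the gripper's body presses on something with over 40 N, if the wrist force passes 120 N, or if a joint passes its speed limit or range.

## Working session

There is one attempt and no reset: what is moved stays moved. The work goes in short steps, Python scripts to look and compute and a tool call to move; the robot and the scene stay as the last step left them, time stands still between calls to the robot, and variables do not carry over. Pictures are saved under pics/ and viewed, about 8 in all and at most 12, crops included, and the job is handed in when it is done.

Besides the shell and the picture viewer there is one more tool, called after "Call:" by a JSON object that holds its "name" and its "arguments", one argument or row to a line. play_rows: Moves the arm, as the interface text tells. Its arguments: {"type":"object","properties":{"commands":{"type":"array"},"newtons":{"type":"number"}},"required":["commands"]}

```bash
mkdir -p pics; cat > h.py <<'E'
import numpy as np, cv2
from cell import arm
def cal(n):
    c=arm.get_calibration(n); f=200/np.tan(np.radians(c["vertical_fov"])/2)
    K=np.array([[f,0,c["cx"]],[0,f,c["cy"]],[0,0,1]]); R=cv2.Rodrigues(np.array(c["rvec"],float))[0]
    return K,R,np.array(c["tvec"],float).ravel()
def ray(C,uv,z):
    K,R,t=C; o=-R.T@t; d=R.T@np.linalg.inv(K)@[uv[0],uv[1],1]; return o+d*(z-o[2])/d[2]
def proj(C,p):
    K,R,t=C; v=K@(R@np.array(p,float)+t); return v[:2]/v[2]
def tri(C1,u1,C2,u2):
    P=[C[0]@np.c_[C[1],C[2]] for C in (C1,C2)]
    X=cv2.triangulatePoints(P[0],P[1],np.array(u1,float).reshape(2,1),np.array(u2,float).reshape(2,1)); return (X[:3]/X[3]).ravel()
def shot(n,name):
    C=cal(n); im=arm.get_image(n); cv2.imwrite(f"pics/{name}.png",im[:,:,::-1]); return C,im
E
python3 - <<'E'
from h import *
for n in("top","scene"):
    C,im=shot(n,n+"0"); print(n,-C[1].T@C[2],C[0][0,0],C[0][:2,2])
s=arm.get_obs(); print(s["tcp_pos"],s["eef_rot"],s["time_s"],arm.nose_length)
E
```

```text
top [ 0.42398398 -0.00449288  1.09066345] 414.9906635217685 [319.22506287 203.9553462 ]
scene [ 1.08599936 -0.26256375  0.87541289] 406.6079870785605 [316.45789307 195.13035131]
[0.24679327 0.51912406 0.24774201] [ 8.45389181e-01  5.34150563e-01 -5.09361953e-04  2.19991460e-04] 0.1 0.017
```

View pics/top0.png

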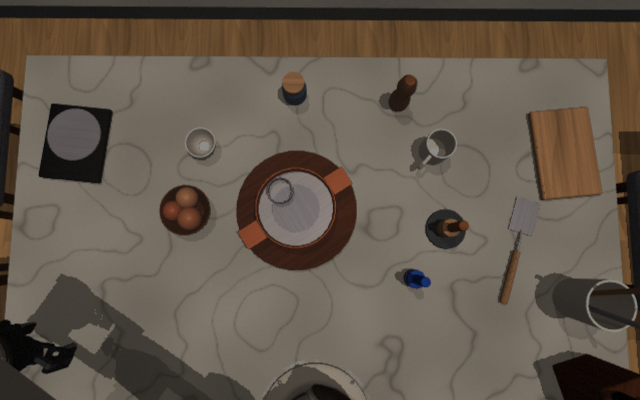

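View pics/scene0.png

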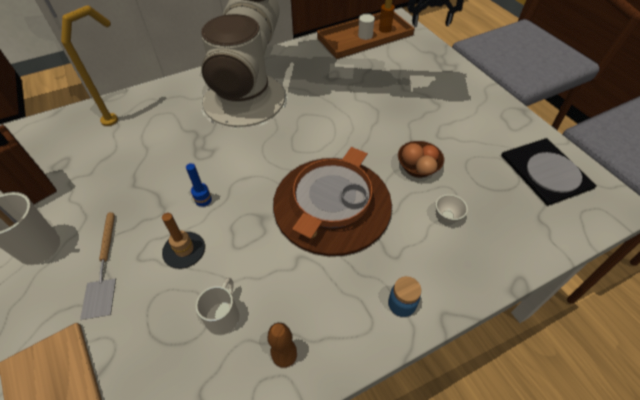

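The top view has the coaster and mallet at about (446,229), the blue look-alike at (417,280) and the board centre at (297,210). The lugs are at (338,180) and (252,234), with the cutter at (280,190), so lug_a is the left one. The scene view agrees. Next I measure with masks.

```bash
cat > m.py <<'E'
from h import *
def mask(im,kind):
    h=cv2.cvtColor(im,cv2.COLOR_RGB2HSV); H,S,V=[h[...,i].astype(int) for i in range(3)]
    return {"cop":(H<14)&(S>130)&(V>95),"board":(H<14)&(S>90)&(V<=95)&(V>25)|(H<14)&(S>130)&(V>95),"slate":(S<110)&(V<70)}[kind].astype(np.uint8)
def cc(m,box):
    x0,y0,x1,y1=box; k=np.zeros_like(m);k[y0:y1,x0:x1]=m[y0:y1,x0:x1]
    c,_=cv2.findContours(k,cv2.RETR_EXTERNAL,cv2.CHAIN_APPROX_NONE); return max(c,key=cv2.contourArea)
E
python3 - <<'E'
from m import *
C={n:cal(n) for n in("top","scene")}; I={n:cv2.imread(f"pics/{n}0.png")[:,:,::-1].copy() for n in C}
B={"top":dict(board=(225,140,368,280),coast=(420,205,475,255)),"scene":dict(board=(265,150,400,255),coast=(155,225,210,270))}
for n in C:
    for o,k,z in(("board","board",.02),("coast","slate",.008)):
        c=cc(mask(I[n],k),B[n][o]); P=np.array([ray(C[n],p,z)[:2] for p in cv2.convexHull(c)[:,0]],np.float32)
        (x,y),r=cv2.minEnclosingCircle(P); e=cv2.fitEllipse(P); print(n,o,round(x,4),round(y,4),"r",round(r,4),"ell",np.round(e[0],4),np.round(e[1],4))
a=I["top"][140:280,225:480]; b=I["scene"][140:280,145:400]
cv2.imwrite("pics/crop.png",cv2.resize(np.vstack([a,b]),None,fx=3,fy=3,interpolation=cv2.INTER_CUBIC)[:,:,::-1][:, :800][:840])
cv2.imwrite("pics/cropa.png",cv2.resize(np.vstack([a,b]),None,fx=2.1,fy=2.1,interpolation=cv2.INTER_CUBIC)[:,:,::-1])
E
```

```text
top board 0.5276 0.0535 r 0.1606 ell [0.5232 0.0505] [0.3077 0.3165]
top coast 0.4752 -0.3374 r 0.053 ell [ 0.475  -0.3379] [0.102  0.1053]
scene board 0.5202 0.0716 r 0.1805 ell [0.5236 0.0637] [0.3036 0.3571]
scene coast 0.4828 -0.3367 r 0.0514 ell [ 0.4825 -0.336 ] [0.0998 0.1026]
```

View pics/cropa.png

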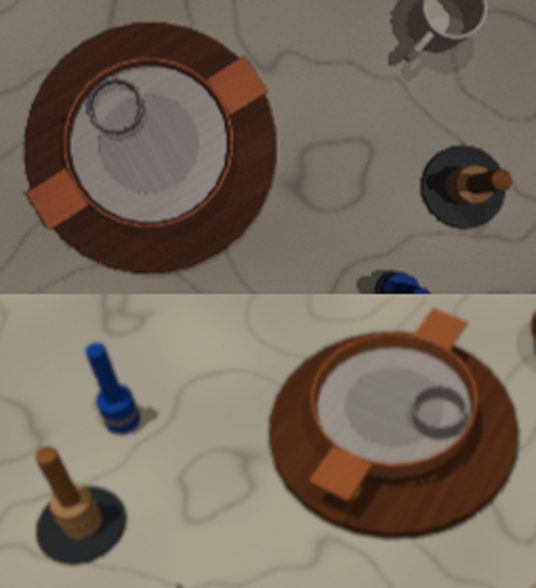

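```bash
python3 - <<'E'
from m import *
C={n:cal(n) for n in("top","scene")}; I={n:cv2.imread(f"pics/{n}0.png")[:,:,::-1].copy() for n in C}
print("handle top",tri(C["top"],(464,226.2),C["scene"],(167.9,216.7)))
R={}
for n,bx in(("top",{"a":(230,212,270,255),"b":(318,160,358,200)}),("scene",{"a":(335,140,372,168),"b":(285,208,325,245)})):
    m=cv2.morphologyEx(mask(I[n],"cop"),cv2.MORPH_OPEN,np.ones((5,5),np.uint8))
    for l,b in bx.items():
        c=cc(m,b); r=cv2.minAreaRect(c); M=cv2.moments(c); u=(M["m10"]/M["m00"],M["m01"]/M["m00"]); R[n,l]=u
        print(n,l,np.round(u,1),"rect",np.round(r[0],1),np.round(r[1],1),r[2],cv2.contourArea(c), "at z=.075:",ray(C[n],u,.075).round(4))
for l in"ab": print(l,tri(C["top"],R["top",l],C["scene"],R["scene",l]).round(4))
# mallet head/handle in scene: orange mask; coaster ellipse residual check: reprojection
for n in C: print(n,proj(C[n],(.478,-.337,.008)))
E
```

```text
handle top [ 0.47562733 -0.33654682  0.14048937]
top a [252.2 234.2] rect [252.1 234.1] [20.5 22.6] 57.52880859375 405.0 at z=.075: [0.4563 0.1544 0.075 ]
top b [337.2 180.2] rect [337.1 180.3] [20.1 21.6] 57.9946174621582 385.5 at z=.075: [ 0.5906 -0.0531  0.075 ]
scene a [354.2 156.9] rect [354.1 156.7] [18.6 15.8] 21.801406860351562 235.5 at z=.075: [0.4627 0.1555 0.075 ]
scene b [306.5 224.7] rect [306.3 224.5] [22.7 20.7] 24.775142669677734 393.0 at z=.075: [ 0.5985 -0.0533  0.075 ]
a [0.4572 0.157  0.0686]
b [ 0.5926 -0.0523  0.0661]
top [444.64290999 227.47123748]
scene [182.41227462 247.98240888]
```

Call:
{"name": "play_rows", "arguments": {
  "commands": [-0.015,0.013,0,0,0.085,-0.03,0.0255,0,0,0.085,-0.03,0.0255,0,0,0.085,-0.03,0.0255,0,0,0.085,-0.03,0.0255,0,0,0.085,-0.03,0.0255,0,0,0.085,-0.03,0.0255,0,0,0.085,-0.03,0.0255,0,0,0.085,-0.03,0.0255,0,0,0.085,-0.03,0.0255,0,0,0.085,-0.03,0.0255,0,0,0.085,-0.03,0.0255,0,0,0.085,-0.03,0.0255,0,0,0.085,-0.03,0.0255,0,0,0.085,-0.03,0.0255,0,0,0.085,-0.03,0.0255,0,0,0.085,-0.03,0.0255,0,0,0.085,-0.03,0.0255,0,0,0.085,-0.015,0.013,0,0,0.085,0,0,0,0,0.085],
  "newtons": 30
}}

```text
time_s: 1.77
tcp_pos: [0.4303, -0.1692, 0.2474]
eef_rot: [0.846, 0.533, -0.001, -0.0]
wrist_force: [-0.1, 0.7, -0.9]
grip_width: 0.085
```

```bash
cat >> h.py <<'E'
from scipy.spatial.transform import Rotation as Ro
def st(target=None):
    s=arm.get_obs(); R=Ro.from_quat(s["eef_rot"]).as_matrix(); p=np.array(s["tcp_pos"])
    print("t",round(s["time_s"],2),"tcp",p.round(4),"xax",R[:,0].round(3),"z",R[:,2].round(3),"F",np.round(s["wrist_force"],2),"M",np.round(s["moment"],2),"grip",round(s["grip_width"],4))
    if target is not None: print("tool shift",(R.T@(np.array(target)-p)).round(4))
    return p,R
E
python3 - <<'E'
from h import *
st((.4755,-.3375,.248)); print(np.round(arm.get_obs()["q"],2)); C,im=shot("wrist","w1"); print(-C[1].T@C[2])
for q in((.4755,-.3375,.148),(.4755,-.3375,.058)): print(proj(C,q))
E
```

```text
t 1.77 tcp [ 0.4303 -0.1692  0.2474] xax [ 0.432  0.902 -0.001] z [-0.002  0.    -1.   ] F [-0.14  0.74 -0.93] M [ 0.02 -0.01 -0.04] grip 0.085
tool shift [-0.1322  0.1135 -0.0007]
[-0.54 -0.09  1.68 -0.    1.55 -1.66]
[ 0.365202   -0.13782638  0.37349498]
[182.90194902 319.15325569]
[218.03649959 267.67913965]
```

View pics/w1.png

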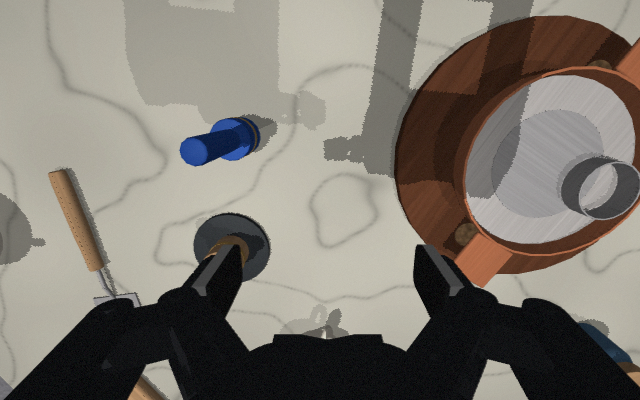

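The wrist view shows the coaster spanning about (194–271, 212–283). The left finger partly hides the mallet, and the blue look-alike is at (215,140).

```bash
python3 - <<'E'
from h import *
from scipy.optimize import least_squares
C=cal("wrist"); im=cv2.imread("pics/w1.png")[:,:,::-1]
h=cv2.cvtColor(im.copy(),cv2.COLOR_RGB2HSV); V=h[...,2].astype(int)
# edge scan: rays from centre outwards over free angles
c0=np.array([232,247.]);P=[]
for a in np.radians(np.r_[-175:20:5]):
    d=np.array([np.cos(a),np.sin(a)])
    rr=np.arange(20,50,.25); v=np.array([cv2.getRectSubPix(im[...,1].copy(),(1,1),tuple(c0+r*d))[0,0] for r in rr]).astype(float)
    g=np.convolve(v,np.r_[np.ones(6),-np.ones(6)],"valid"); i=g.argmax(); P.append(ray(C,c0+(rr[i]+1.5)*d,.008)[:2])
P=np.array(P)
f=least_squares(lambda p:np.hypot(*(P-p[:2]).T)-p[2],[.4755,-.3375,.052],loss="soft_l1",f_scale=.001); print(f.x.round(4),np.abs(f.fun).max().round(4))
E
```

```text
[ 0.4752 -0.3339  0.0522] 0.0013
```

Call:
{"name": "play_rows", "arguments": {
  "commands": [-0.0262,0.0226,0,0,0.085,-0.0262,0.0226,0,0,0.085,-0.0262,0.0226,0,0,0.085,-0.0262,0.0226,0,0,0.085,-0.0262,0.0226,0,0,0.085,0,0,0,0,0.085]
}}

```text
time_s: 2.32
tcp_pos: [0.4764, -0.336, 0.2471]
eef_rot: [0.846, 0.533, -0.001, -0.0]
wrist_force: [0.4, -0.3, 0.1]
grip_width: 0.085
```

```bash
python3 - <<'E'
from h import *
p,R=st((.4755,-.336,.248)); C,im=shot("wrist","w2")
for q in((.4755,-.336,.148),(.4755,-.336,.058)): print(proj(C,q))
E
```

```text
t 2.32 tcp [ 0.4764 -0.336   0.2471] xax [ 0.431  0.902 -0.001] z [-0.001 -0.    -1.   ] F [ 0.44 -0.28  0.12] M [ 0.01 -0.03 -0.04] grip 0.085
tool shift [-0.0004 -0.0009 -0.0009]
[326.99922509 199.94621638]
[327.16692247 175.07336755]
```

View pics/w2.png

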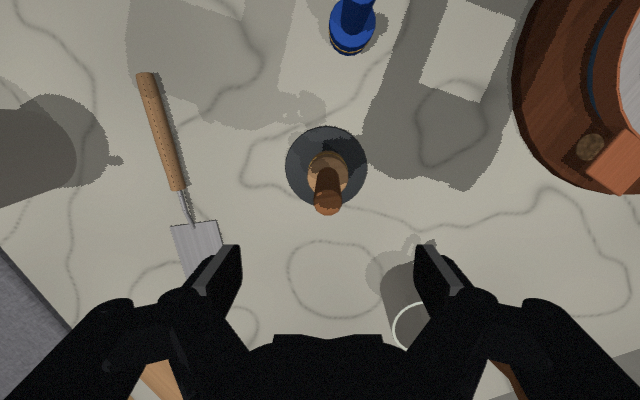

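The wrist view has the handle top at (328,202) against a predicted (327,200), so the position is confirmed. I'll descend and grip.

Call:
{"name": "play_rows", "arguments": {
  "commands": [0,-0.001,0.025,0,0.085,0,0,0.03,0,0.085,0,0,0.03,0,0.085,0,0,0.03,0,0.085,0,0,0.022,0,0.085,0,0,0,0,0.06,0,0,0,0,0.045,0,0,0,0,0.035,0,0,0,0,0.028,0,0,0,0,0.02,0,0,0,0,0.015,0,0,0,0,0.015,0,0,0,0,0.015],
  "newtons": 80
}}

```text
time_s: 3.45
tcp_pos: [0.4754, -0.3325, 0.1129]
eef_rot: [0.845, 0.534, 0.0, 0.001]
wrist_force: [-0.6, -0.1, 8.0]
grip_width: 0.0221
```

```bash
python3 - <<'E'
from h import *
st()
E
```

```text
t 3.45 tcp [ 0.4754 -0.3325  0.1129] xax [ 0.429  0.903 -0.001] z [ 0.002 -0.002 -1.   ] F [-0.59 -0.07  7.95] M [ 0.29 -0.01  0.01] grip 0.0221
```

Call:
{"name": "play_rows", "arguments": {
  "commands": [0,0,-0.005,0,0.015,0,0,-0.015,0,0.015,0,0,-0.025,0,0.015,0,0,-0.025,0,0.015,0,0,-0.025,0,0.015,0,0,-0.015,0,0.015,0,0,0,0,0.015,0,0,0,0,0.015]
}}

```text
time_s: 4.12
tcp_pos: [0.475, -0.3322, 0.2218]
eef_rot: [0.845, 0.534, 0.0, 0.001]
wrist_force: [-0.1, 1.2, -2.1]
grip_width: 0.0224
```

```bash
python3 - <<'E'
from h import *
p,R=st((.4563,.1544,.22)); C,im=shot("wrist","w3"); Ct,it=shot("top","t3"); Cs,isc=shot("scene","s3")
u=proj(Ct,p-[0,0,.06]);v=proj(Cs,p-[0,0,.06]);print(u,v)
x,y=u.astype(int);a=it[max(y-50,0):y+50,x-60:x+60];x,y=v.astype(int);b=isc[y-50:y+50,x-60:x+60]
w=cv2.resize(im,(480,300))
cv2.imwrite("pics/c3.png",np.vstack([np.hstack([cv2.resize(q,(360,300),interpolation=cv2.INTER_CUBIC) for q in(a,b)]),np.hstack([w,np.zeros((300,240,3),np.uint8)])])[:,:,::-1])
E
```

```text
t 4.12 tcp [ 0.475  -0.3322  0.2218] xax [ 0.429  0.903 -0.   ] z [ 0.001 -0.001 -1.   ] F [-0.14  1.18 -2.06] M [ 0.03  0.05 -0.04] grip 0.0224
tool shift [ 0.4314 -0.2258  0.0013]
[463.48161375 225.48676762] [164.68149928 210.03875439]
```

View pics/c3.png

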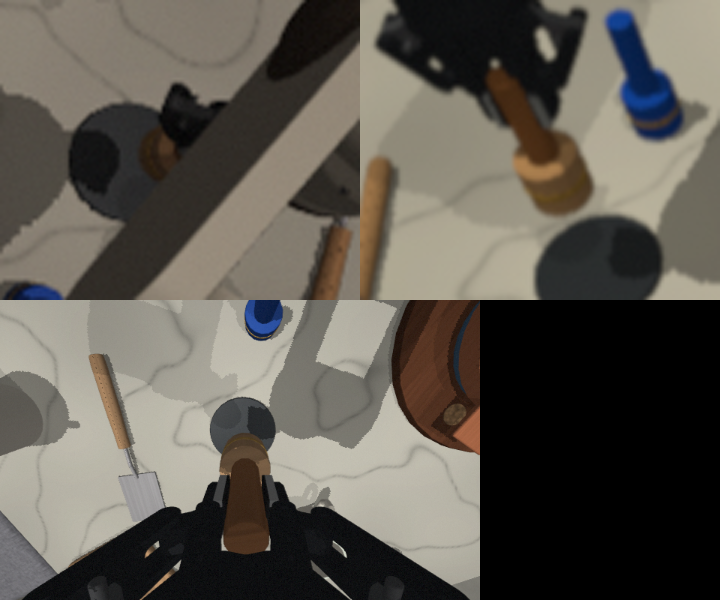

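The mallet is in the grip and upright in the wrist and scene views, and the coaster is empty. Next I move over lug_b.

Call:
{"name": "play_rows", "arguments": {
  "commands": [0.017,-0.0015,0,0,0.015,0.034,-0.0015,0,0,0.015,0.034,-0.0015,0,0,0.015,0.034,-0.0015,0,0,0.015,0.034,-0.0015,0,0,0.015,0.034,-0.0015,0,0,0.015,0.034,-0.0015,0,0,0.015,0.034,-0.0015,0,0,0.015,0.034,-0.0015,0,0,0.015,0.015,-0.0015,0,0,0.015,0,0,0,0,0.015,0,0,0,0,0.015]
}}

```text
time_s: 5.27
tcp_pos: [0.5917, -0.0503, 0.2201]
eef_rot: [0.845, 0.535, -0.001, -0.001]
wrist_force: [-0.7, -0.4, -2.2]
grip_width: 0.022
```

```bash
python3 - <<'E'
from h import *
p,R=st((.592,-.051,.2)); C,im=shot("wrist","w4")
E
```

```text
t 5.27 tcp [ 0.5917 -0.0503  0.2201] xax [ 0.428  0.904 -0.001] z [-0.002  0.    -1.   ] F [-0.68 -0.39 -2.17] M [ 0.    0.04 -0.01] grip 0.022
tool shift [-0.0005  0.0006  0.0201]
```

View pics/w4.png

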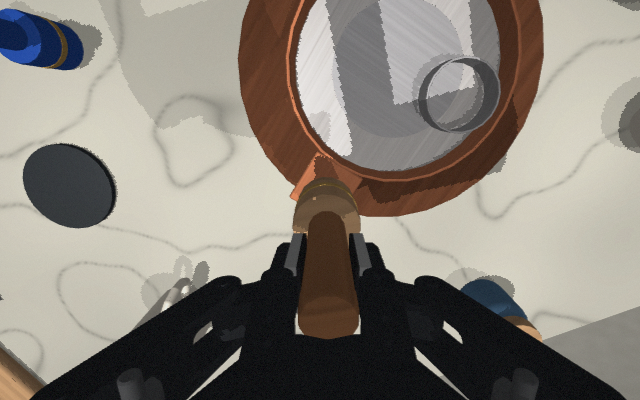

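The mallet sits centred over lug_b at about (326,190), and the cutter at (460,95) is well clear.

Call:
{"name": "play_rows", "arguments": {
  "commands": [0,0,0.008,0,0.015,0,0,0.012,0,0.015,0,0,0.008,0,0.015,0,0,0.003,0,0.015,0,0,0.0015,0,0.015,0,0,0.0015,0,0.015,0,0,0.0015,0,0.015,0,0,0.0015,0,0.015]
}}

```text
time_s: 5.98
tcp_pos: [0.592, -0.0512, 0.1845]
eef_rot: [0.845, 0.534, 0.0, 0.0]
wrist_force: [-0.7, -0.7, -1.1]
grip_width: 0.0223
```

Call:
{"name": "play_rows", "arguments": {
  "commands": [0,0,0.0015,0,0.015,0,0,0.0015,0,0.015,0,0,0.0015,0,0.015]
}}

```text
time_s: 6.23
tcp_pos: [0.5919, -0.0511, 0.1798]
eef_rot: [0.845, 0.534, 0.0, 0.0]
wrist_force: [-1.0, 0.0, -3.0]
grip_width: 0.0221
```

Call:
{"name": "play_rows", "arguments": {
  "commands": [0,0,0.0015,0,0.015,0,0,0.0015,0,0.015]
}}

```text
time_s: 6.4
tcp_pos: [0.592, -0.0511, 0.1768]
eef_rot: [0.845, 0.534, 0.0, 0.0]
wrist_force: [-0.1, -1.1, 5.0]
grip_width: 0.0222
```

Call:
{"name": "play_rows", "arguments": {
  "commands": [0,0,0.0015,0,0.015,0,0,0.0015,0,0.015]
}}

```text
time_s: 6.57
tcp_pos: [0.5921, -0.0513, 0.1743]
eef_rot: [0.845, 0.534, 0.0, 0.0]
wrist_force: [-0.7, -1.0, 6.2]
grip_width: 0.0222
```

Call:
{"name": "play_rows", "arguments": {
  "commands": [0,0,-0.01,0,0.015,0,0,-0.02,0,0.015,0.008,-0.0131,-0.002,0,0.015,0.016,-0.0263,0,0,0.015,0.016,-0.0263,0,0,0.015,0.016,-0.0263,0,0,0.015,0.016,-0.0263,0,0,0.015,0.016,-0.0263,0,0,0.015,0.016,-0.0263,0,0,0.015,0.016,-0.0263,0,0,0.015,0.008,-0.0131,0,0,0.015,0,0,0.01,0,0.015,0,0,0.008,0,0.015,0,0,0,0,0.015,0,0,0,0,0.015]
}}

```text
time_s: 7.82
tcp_pos: [0.4568, 0.1542, 0.1872]
eef_rot: [0.846, 0.534, -0.001, -0.0]
wrist_force: [0.4, 0.2, -2.7]
grip_width: 0.0221
```

Call:
{"name": "play_rows", "arguments": {
  "commands": [0,0,0.0015,0,0.015,0,0,0.0015,0,0.015,0,0,0.0015,0,0.015]
}}

```text
time_s: 8.07
tcp_pos: [0.4572, 0.1544, 0.1833]
eef_rot: [0.846, 0.534, 0.0, 0.0]
wrist_force: [0.1, -0.8, -2.4]
grip_width: 0.0225
```

Call:
{"name": "play_rows", "arguments": {
  "commands": [0,0,0.0015,0,0.015,0,0,0.0015,0,0.015]
}}

```text
time_s: 8.23
tcp_pos: [0.4572, 0.1546, 0.1804]
eef_rot: [0.845, 0.534, 0.0, 0.0]
wrist_force: [-0.6, -1.0, 3.2]
grip_width: 0.0222
```

Call:
{"name": "play_rows", "arguments": {
  "commands": [0,0,0.0015,0,0.015,0,0,0.0015,0,0.015,0,0,0.0015,0,0.015,0,0,0.0015,0,0.015,0,0,0.0015,0,0.015,0,0,0.0015,0,0.015,0,0,0.001,0,0.015]
}}

```text
time_s: 8.82
tcp_pos: [0.4569, 0.1549, 0.1702]
eef_rot: [0.845, 0.534, 0.0, -0.0]
wrist_force: [-1.8, 0.9, 4.3]
grip_width: 0.0222
```

Call:
{"name": "play_rows", "arguments": {
  "commands": [0,0,-0.01,0,0.015,0,0,-0.022,0,0.015,-0.008,0.0131,0,0,0.015,-0.016,0.0263,0,0,0.015,-0.016,0.0263,0,0,0.015,-0.016,0.0263,0,0,0.015,-0.016,0.0263,0,0,0.015,-0.016,0.0263,0,0,0.015,-0.016,0.0263,0,0,0.015,-0.016,0.0263,0,0,0.015,-0.008,0.0131,0,0,0.015,0,0,0.01,0,0.015,0,0,0.01,0,0.015,0,0,0.003,0,0.015,0,0,0,0,0.015]
}}

```text
time_s: 10.07
tcp_pos: [0.591, -0.0502, 0.1781]
eef_rot: [0.845, 0.535, -0.001, -0.001]
wrist_force: [0.2, -0.7, -3.1]
grip_width: 0.0225
```

Call:
{"name": "play_rows", "arguments": {
  "commands": [0,0,0.0015,0,0.015,0,0,0.0015,0,0.015,0,0,0.0015,0,0.015]
}}

```text
time_s: 10.32
tcp_pos: [0.5919, -0.0507, 0.1752]
eef_rot: [0.845, 0.534, 0.0, 0.0]
wrist_force: [-0.2, -0.0, -3.1]
grip_width: 0.0228
```

Call:
{"name": "play_rows", "arguments": {
  "commands": [0,0,0.0015,0,0.015,0,0,0.0015,0,0.015]
}}

```text
time_s: 10.48
tcp_pos: [0.5921, -0.051, 0.1724]
eef_rot: [0.845, 0.534, 0.0, 0.0]
wrist_force: [-1.0, 0.4, 5.0]
grip_width: 0.0225
```

Call:
{"name": "play_rows", "arguments": {
  "commands": [0,0,0.0015,0,0.015,0,0,0.0015,0,0.015,0,0,0.0015,0,0.015,0,0,0.0015,0,0.015,0,0,0.0015,0,0.015]
}}

```text
time_s: 10.9
tcp_pos: [0.5922, -0.0513, 0.1645]
eef_rot: [0.845, 0.534, 0.0, 0.0]
wrist_force: [0.9, -0.3, 4.9]
grip_width: 0.0221
```

Call:
{"name": "play_rows", "arguments": {
  "commands": [0,0,-0.01,0,0.015,0,0,-0.025,0,0.015,0.008,-0.0131,0,0,0.015,0.016,-0.0263,0,0,0.015,0.016,-0.0263,0,0,0.015,0.016,-0.0263,0,0,0.015,0.016,-0.0263,0,0,0.015,0.016,-0.0263,0,0,0.015,0.016,-0.0263,0,0,0.015,0.016,-0.0263,0,0,0.015,0.008,-0.0131,0,0,0.015,0,0,0.01,0,0.015,0,0,0.01,0,0.015,0,0,0.004,0,0.015,0,0,0,0,0.015]
}}

```text
time_s: 12.15
tcp_pos: [0.4566, 0.1542, 0.1738]
eef_rot: [0.846, 0.534, -0.001, -0.0]
wrist_force: [-0.1, -0.7, -1.9]
grip_width: 0.022
```

Call:
{"name": "play_rows", "arguments": {
  "commands": [0,0,0.0015,0,0.015,0,0,0.0015,0,0.015,0,0,0.0015,0,0.015,0,0,0.0015,0,0.015]
}}

```text
time_s: 12.48
tcp_pos: [0.4572, 0.1546, 0.1695]
eef_rot: [0.846, 0.534, 0.0, 0.0]
wrist_force: [-0.2, -1.7, 3.5]
grip_width: 0.0222
```

Drive lug_a down about 10 mm to a TCP height of about .1595.

Call:
{"name": "play_rows", "arguments": {
  "commands": [0,0,0.0015,0,0.015,0,0,0.0015,0,0.015,0,0,0.0015,0,0.015,0,0,0.0015,0,0.015,0,0,0.0015,0,0.015,0,0,0.0015,0,0.015,0,0,0.001,0,0.015]
}}

```text
time_s: 13.07
tcp_pos: [0.4569, 0.1549, 0.1592]
eef_rot: [0.845, 0.534, 0.0, -0.0]
wrist_force: [-0.9, 0.9, 4.7]
grip_width: 0.0225
```

Call:
{"name": "play_rows", "arguments": {
  "commands": [0,0,-0.01,0,0.015,0,0,-0.025,0,0.015,-0.008,0.0131,0,0,0.015,-0.016,0.0263,-0.003,0,0.015,-0.016,0.0263,0,0,0.015,-0.016,0.0263,0,0,0.015,-0.016,0.0263,0,0,0.015,-0.016,0.0263,0,0,0.015,-0.016,0.0263,0,0,0.015,-0.016,0.0263,0,0,0.015,-0.008,0.0131,0,0,0.015,0,0,0.01,0,0.015,0,0,0.01,0,0.015,0,0,0.007,0,0.015,0,0,0,0,0.015]
}}

```text
time_s: 14.32
tcp_pos: [0.5908, -0.0501, 0.1683]
eef_rot: [0.845, 0.534, -0.001, -0.001]
wrist_force: [-0.1, 0.7, -3.5]
grip_width: 0.0217
```

Call:
{"name": "play_rows", "arguments": {
  "commands": [0,0,0.0015,0,0.015,0,0,0.0015,0,0.015,0,0,0.0015,0,0.015]
}}

```text
time_s: 14.57
tcp_pos: [0.5919, -0.0507, 0.1663]
eef_rot: [0.845, 0.534, 0.0, 0.0]
wrist_force: [0.2, 0.0, -1.9]
grip_width: 0.0223
```

Call:
{"name": "play_rows", "arguments": {
  "commands": [0,0,0.0015,0,0.015,0,0,0.0015,0,0.015,0,0,0.0015,0,0.015,0,0,0.0015,0,0.015,0,0,0.0015,0,0.015,0,0,0.001,0,0.015]
}}

```text
time_s: 15.07
tcp_pos: [0.5921, -0.0513, 0.1574]
eef_rot: [0.845, 0.534, 0.0, 0.0]
wrist_force: [-1.0, -1.1, 4.1]
grip_width: 0.0226
```

Call:
{"name": "play_rows", "arguments": {
  "commands": [0,0,0.0008,0,0.015,0,0,0.0008,0,0.015]
}}

```text
time_s: 15.23
tcp_pos: [0.592, -0.0513, 0.1557]
eef_rot: [0.845, 0.534, 0.0, 0.0]
wrist_force: [0.9, -1.3, 3.9]
grip_width: 0.0226
```

Call:
{"name": "play_rows", "arguments": {
  "commands": [0,0,0.0008,0,0.015]
}}

```text
time_s: 15.32
tcp_pos: [0.5921, -0.0513, 0.1551]
eef_rot: [0.845, 0.534, 0.0, 0.0]
wrist_force: [0.2, -1.8, 13.7]
grip_width: 0.0225
```

Lug_b has reached the cork pad: the force jumped to about 16 N. Now lug_a.

Call:
{"name": "play_rows", "arguments": {
  "commands": [0,0,-0.01,0,0.015,0,0,-0.025,0,0.015,0.008,-0.0131,-0.006,0,0.015,0.016,-0.0263,0,0,0.015,0.016,-0.0263,0,0,0.015,0.016,-0.0263,0,0,0.015,0.016,-0.0263,0,0,0.015,0.016,-0.0263,0,0,0.015,0.016,-0.0263,0,0,0.015,0.016,-0.0263,0,0,0.015,0.008,-0.0131,0,0,0.015,0,0,0.012,0,0.015,0,0,0.012,0,0.015,0,0,0.008,0,0.015,0,0,0,0,0.015]
}}

```text
time_s: 16.57
tcp_pos: [0.4559, 0.1546, 0.162]
eef_rot: [0.845, 0.534, -0.001, -0.001]
wrist_force: [0.4, -0.5, -2.7]
grip_width: 0.0226
```

Call:
{"name": "play_rows", "arguments": {
  "commands": [0,0,0.0015,0,0.015,0,0,0.0015,0,0.015,0,0,0.0015,0,0.015,0,0,0.001,0,0.015]
}}

```text
time_s: 16.9
tcp_pos: [0.4572, 0.1546, 0.1587]
eef_rot: [0.845, 0.534, 0.0, 0.0]
wrist_force: [0.1, -1.1, 2.7]
grip_width: 0.0222
```

Call:
{"name": "play_rows", "arguments": {
  "commands": [0,0,0.001,0,0.015,0,0,0.0008,0,0.015]
}}

```text
time_s: 17.07
tcp_pos: [0.4572, 0.1547, 0.157]
eef_rot: [0.845, 0.534, 0.0, 0.0]
wrist_force: [0.1, -0.6, 3.1]
grip_width: 0.0223
```

Call:
{"name": "play_rows", "arguments": {
  "commands": [0,0,0.0008,0,0.015]
}}

```text
time_s: 17.15
tcp_pos: [0.4571, 0.1548, 0.1561]
eef_rot: [0.845, 0.534, 0.0, 0.0]
wrist_force: [-1.1, 0.0, 3.6]
grip_width: 0.0226
```

Call:
{"name": "play_rows", "arguments": {
  "commands": [0,0,0.0006,0,0.015]
}}

```text
time_s: 17.23
tcp_pos: [0.457, 0.1548, 0.1554]
eef_rot: [0.845, 0.534, 0.0, 0.0]
wrist_force: [-0.8, -0.0, 3.0]
grip_width: 0.0224
```

Call:
{"name": "play_rows", "arguments": {
  "commands": [0,0,0.0005,0,0.015]
}}

```text
time_s: 17.32
tcp_pos: [0.4571, 0.1548, 0.1549]
eef_rot: [0.845, 0.534, 0.0, 0.0]
wrist_force: [-1.8, -0.3, 13.3]
grip_width: 0.0223
```

Call:
{"name": "play_rows", "arguments": {
  "commands": [0,0,0.0004,0,0.015]
}}

```text
time_s: 17.4
tcp_pos: [0.4572, 0.1548, 0.1549]
eef_rot: [0.845, 0.534, 0.0, 0.0]
wrist_force: [-4.0, -1.5, 15.2]
grip_width: 0.0222
```

Lug_a is home as well. I'll tap lug_b again in case it rose slightly.

Call:
{"name": "play_rows", "arguments": {
  "commands": [0,0,-0.01,0,0.015,0,0,-0.025,0,0.015,-0.008,0.0131,-0.006,0,0.015,-0.016,0.0263,0,0,0.015,-0.016,0.0263,0,0,0.015,-0.016,0.0263,0,0,0.015,-0.016,0.0263,0,0,0.015,-0.016,0.0263,0,0,0.015,-0.016,0.0263,0,0,0.015,-0.016,0.0263,0,0,0.015,-0.008,0.0131,0,0,0.015,0,0,0.012,0,0.015,0,0,0.012,0,0.015,0,0,0.01,0,0.015,0,0,0,0,0.015]
}}

```text
time_s: 18.65
tcp_pos: [0.5905, -0.05, 0.1585]
eef_rot: [0.845, 0.535, -0.001, -0.001]
wrist_force: [-0.8, -0.6, -3.0]
grip_width: 0.0222
```

Call:
{"name": "play_rows", "arguments": {
  "commands": [0,0,0.001,0,0.015]
}}

```text
time_s: 18.73
tcp_pos: [0.5913, -0.0502, 0.1599]
eef_rot: [0.845, 0.535, -0.0, -0.0]
wrist_force: [0.7, -0.6, -2.0]
grip_width: 0.0221
```

Call:
{"name": "play_rows", "arguments": {
  "commands": [0,0,0.001,0,0.015]
}}

```text
time_s: 18.82
tcp_pos: [0.5918, -0.0505, 0.1597]
eef_rot: [0.845, 0.535, 0.0, 0.0]
wrist_force: [-0.2, 0.2, -2.9]
grip_width: 0.0225
```

Call:
{"name": "play_rows", "arguments": {
  "commands": [0,0,0.001,0,0.015,0,0,0.001,0,0.015]
}}

```text
time_s: 18.98
tcp_pos: [0.592, -0.0509, 0.1578]
eef_rot: [0.845, 0.534, 0.0, 0.0]
wrist_force: [0.3, -0.7, -2.0]
grip_width: 0.0226
```

Call:
{"name": "play_rows", "arguments": {
  "commands": [0,0,0.0008,0,0.015]
}}

```text
time_s: 19.07
tcp_pos: [0.592, -0.051, 0.1568]
eef_rot: [0.845, 0.534, 0.0, 0.0]
wrist_force: [-0.1, -0.6, -2.6]
grip_width: 0.0221
```

Call:
{"name": "play_rows", "arguments": {
  "commands": [0,0,0.0008,0,0.015]
}}

```text
time_s: 19.15
tcp_pos: [0.592, -0.0511, 0.1559]
eef_rot: [0.845, 0.534, 0.0, 0.0]
wrist_force: [-0.8, -0.4, 2.9]
grip_width: 0.0225
```

Lug_b first touches at about 51 mm, so both sides are down. Taking the mallet back to the coaster.

Call:
{"name": "play_rows", "arguments": {
  "commands": [0,0,-0.01,0,0.015,0,0,-0.025,0,0.015,0,0,-0.015,0,0.015,-0.017,0.0015,0,0,0.015,-0.034,0.0015,0,0,0.015,-0.034,0.0015,0,0,0.015,-0.034,0.0015,0,0,0.015,-0.034,0.0015,0,0,0.015,-0.034,0.0015,0,0,0.015,-0.034,0.0015,0,0,0.015,-0.034,0.0015,0,0,0.015,-0.034,0.0015,0,0,0.015,-0.015,0.0015,0,0,0.015,0,0,0.015,0,0.015,0,0,0.02,0,0.015,0,0,0.015,0,0.015,0,0,0,0,0.015,0,0,0,0,0.015]
}}

```text
time_s: 20.65
tcp_pos: [0.4749, -0.332, 0.1561]
eef_rot: [0.845, 0.534, -0.0, -0.0]
wrist_force: [-0.1, 0.5, -1.8]
grip_width: 0.0223
```

```bash
python3 - <<'E'
from h import *
st((.4752,-.334,.1129)); C,im=shot("wrist","w5"); shot("scene","s5")
E
```

```text
t 20.65 tcp [ 0.4749 -0.332   0.1561] xax [0.429 0.903 0.   ] z [-0.001  0.    -1.   ] F [-0.14  0.46 -1.76] M [ 0.02  0.04 -0.05] grip 0.0223
tool shift [-0.0017  0.0011  0.0432]
```

View pics/s5.png

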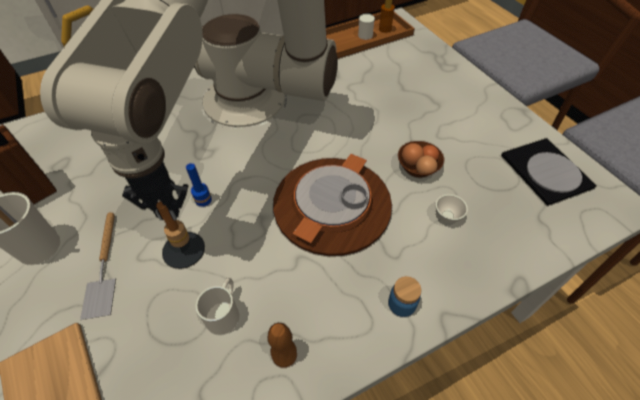

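The scene shows the ring down flat on the board at (333,195), the mallet above the coaster at (180,235), and everything else in place. Lowering it gently.

Call:
{"name": "play_rows", "arguments": {
  "commands": [-0.0015,0.001,0.012,0,0.015,0,0,0.014,0,0.015,0,0,0.008,0,0.015,0,0,0.004,0,0.015,0,0,0.002,0,0.015,0,0,0.001,0,0.015,0,0,0.001,0,0.015]
}}

```text
time_s: 21.33
tcp_pos: [0.4754, -0.3341, 0.1142]
eef_rot: [0.845, 0.534, 0.0, 0.0]
wrist_force: [-0.1, 0.1, -2.1]
grip_width: 0.0226
```

Call:
{"name": "play_rows", "arguments": {
  "commands": [0,0,0.0008,0,0.015,0,0,0.0005,0,0.015]
}}

```text
time_s: 21.5
tcp_pos: [0.4754, -0.3342, 0.113]
eef_rot: [0.845, 0.534, 0.0, 0.001]
wrist_force: [-0.6, 0.7, 6.9]
grip_width: 0.0224
```

Call:
{"name": "play_rows", "arguments": {
  "commands": [0,0,0,0,0.024,0,0,0,0,0.027,0,0,0,0,0.03,0,0,0,0,0.04,0,0,0,0,0.055,0,0,0,0,0.07,0,0,0,0,0.08,0,0,0,0,0.08,0,0,0,0,0.08]
}}

```text
time_s: 22.25
tcp_pos: [0.4752, -0.3339, 0.1124]
eef_rot: [0.845, 0.534, -0.0, 0.0]
wrist_force: [-0.9, 0.0, 0.6]
grip_width: 0.0799
```

Call:
{"name": "play_rows", "arguments": {
  "commands": [0,0,-0.01,0,0.08,0,0,-0.025,0,0.08,0,0,-0.035,0,0.08,0,0,-0.035,0,0.08,0,0,-0.025,0,0.08,0,0,-0.01,0,0.08,0,0,0,0,0.08,0,0,0,0,0.08,0,0,0,0,0.08]
}}

```text
time_s: 23.0
tcp_pos: [0.4749, -0.3336, 0.2509]
eef_rot: [0.845, 0.534, -0.0, -0.001]
wrist_force: [-1.0, -0.4, -0.7]
grip_width: 0.08
```

```bash
python3 - <<'E'
from m import *
st(); C,w=shot("wrist","w6"); Ct,t=shot("top","t6"); Cs,s=shot("scene","s6")
for z in(.148,.058): print(proj(C,(.4752,-.334,z)))
for n,Cn,im,bx in(("top",Ct,t,{"a":(230,212,270,255),"b":(318,160,358,200)}),("scene",Cs,s,{"a":(335,145,375,175),"b":(285,215,325,250)})):
    m=cv2.morphologyEx(mask(im,"cop"),cv2.MORPH_OPEN,np.ones((5,5),np.uint8))
    for l,b in bx.items():
        M=cv2.moments(cc(m,b)); u=(M["m10"]/M["m00"],M["m01"]/M["m00"]); print(n,l,np.round(u,1)); globals()[n+l]=u
for l in"ab": print(l,tri(Ct,globals()["top"+l],Cs,globals()["scene"+l]).round(4))
a=cv2.resize(s[140:280,145:400],(510,280)); cv2.imwrite("pics/c6.png",np.vstack([cv2.resize(w,(510,319)),a])[:,:,::-1])
E
```

```text
t 23.0 tcp [ 0.4749 -0.3336  0.2509] xax [0.429 0.903 0.001] z [-0.002  0.001 -1.   ] F [-0.95 -0.39 -0.66] M [0.04 0.01 0.03] grip 0.08
[327.13304791 200.19173599]
[327.18047383 175.64071044]
top a [253.8 234.7]
top b [336.5 181.9]
scene a [353.8 163.1]
scene b [306.9 229.1]
a [0.457  0.1572 0.043 ]
b [ 0.5917 -0.0515  0.0449]
```

View pics/c6.png

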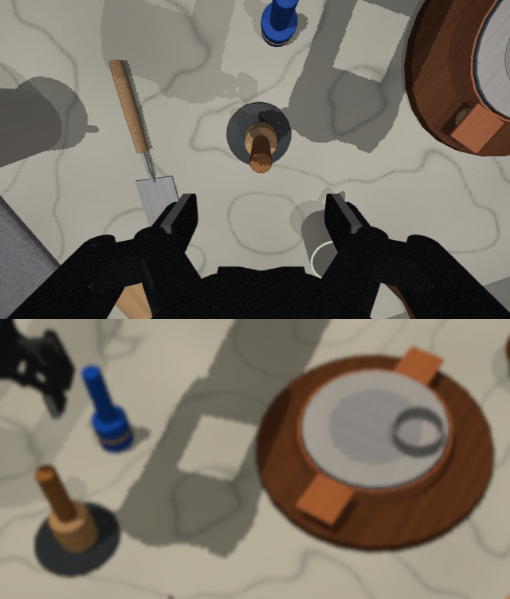

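The mallet stands upright, centred on the coaster and released, and the ring is flat with the cutter in place. Handing in.

```bash
python3 -c "
from cell import arm
print(arm.hand_in())"
```

```text
the job is handed in; nothing more can be done
None
```

I worked the tart-tin ring down flat onto the walnut board and stood the mallet back upright on its coaster. I handed in at about 23 s of the 72 s allowed; `hand_in` gives no verdict.

- **Tapping:** I pressed the two lugs down with the mallet in alternating steps at about 18 mm/s or slower. By my estimate one lug was never more than about 7 mm below the other; 15 mm is where it jams. The highest wrist reading at the end of a move was about 15 N, or 18 N allowing for the mallet's weight. The force was only read at those moments, so a brief higher peak between readings is possible but unlikely at that speed.
- **Ring down:** Both lugs met the cork stop, where the force jumped at the 50 mm height. A second touch on lug_b found it at about 51 mm.
- **Mallet:** It was set down at about the height it was picked up from. The last pictures show it upright near the middle of the coaster, with the gripper open and well above it.
- **Everything else:** The cutter and blue look-alike are in place in the last pictures. The bowl, mug and ramekin looked unmoved in the scene view just before I set the mallet down. I checked these by eye only.

**One disagreement:** the lug heights from the two fixed cameras came out at 43 mm (a) and 45 mm (b). That method also read about 6–8 mm low before the tapping. Corrected for that, both are about 51 mm, which matches the touch readings and is below the 53 mm limit.

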